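# Check a tube block with the surface probe, then lift it out and hold it level

### The job

Take the orange temperature probe out of its stand, rest its tip lightly on the green dot and then on the red dot of the aluminium tube block, about half a second on each, and put the probe back upright in its stand. Then grip the block by its black handle, lift it straight up out of the white incubator with its tubes until its underside is about 5 cm above the housing, or a little more, and finish there, still holding it level and steady over the incubator. Keep the tubes seated and leave the bottle, the jar and the clear tray alone.

Things in the scene. Friction and masses are not known exactly. Their poses are not given: they have to be found in the camera images.
- incubator: White dry-block incubator, blue panel at its -x end, fixed. Housing x -140 to +85, y -75 to +75 mm, top 75 mm above the bench; open well 126 (x) x 96 (y) mm about the origin, floor 45 mm above the bench (30 mm deep). Origin: on the bench under the well's centre; z up, x away from the panel (roughly away from the robot).
- block: Aluminium tube block 120 (x) x 90 (y) x 45 mm, 0.4 to 0.75 kg, loose in the well with 3 mm clearance all round, axes as the incubator's. Origin: centre of underside. Handle over its middle: black bar 80 mm long (x), 12 thick (y), 14 high, centre 110 mm up, on two 8 mm posts at x = -36, +36. Six tube holes 16 mm across, 40 deep, at y = -30, +30; tubes in three.
- handle (a point): Centre of the block's black handle bar, block frame (0, 0, 110) mm: the place to grip, fingers closing along the block's y on 12 mm. The centre of mass lies about under it.
- green_dot (a point): Centre of the green dot, 16 mm across, flat on the block's top face (45 mm above its underside) at block frame (42, 30, 45) mm. No tube stands within 50 mm of either dot.
- red_dot (a point): Centre of the red dot, 16 mm across, flat on the block's top face at block frame (-42, -30, 45) mm, diagonally across from the green one.
- tube_yellow: Capped glass sample tube with a yellow cap, loose, standing in one hole of the block: glass 13 mm across, cap 16 mm across and 15 mm tall, 75 mm tall in all. Origin: centre of its underside; z up. Seated, it stands 5 mm above the block's underside and its cap top is 80 mm above it. Which tube is in which of the three used holes varies.
- tube_blue: Capped glass sample tube with a blue cap, loose, standing in one hole of the block: glass 13 mm across, cap 16 mm across and 15 mm tall, 75 mm tall in all. Origin: centre of its underside; z up. Seated, it stands 5 mm above the block's underside and its cap top is 80 mm above it. Which tube is in which of the three used holes varies.
- tube_orange: Capped glass sample tube with an orange cap, loose, standing in one hole of the block: glass 13 mm across, cap 16 mm across and 15 mm tall, 75 mm tall in all. Origin: centre of its underside; z up. Seated, it stands 5 mm above the block's underside and its cap top is 80 mm above it. Which tube is in which of the three used holes varies.
- probe: Surface-temperature probe, 70 g, upright in its stand. Origin: centre of the underside of its black collar (32 mm across, 6 thick), which rests on the stand's top; z up. Above: orange square grip 18 x 18 mm, 5 to 71 mm above the origin, sides along x and y (top button to 74). Below: steel shaft 10 mm across, 58 long, then a thin brass tip ending 70 mm below the origin.
- probe_tip (a point): Point of the probe's brass tip, 70 mm below the probe's origin when free. The tip slides up against a spring, up to 8 mm: it starts to give at 1 N and reaches 3 N at full travel.
- stand: Grey probe stand, fixed: 60 x 60 mm, 80 mm tall, on a dark foot 90 x 80 mm. Origin: on the bench under its centre; z up, sides along x and y. A hole 16 mm across, 77 mm deep, 3 mm chamfer, in the centre of its top takes the shaft. The docked probe's origin is 80 mm above the stand's; axes parallel at the start.
- reagent: White reagent bottle with a blue cap, 48 mm across, 85 mm tall, loose; leave it alone. Origin: centre of its underside.
- stain: Amber jar with a red cap, 40 mm across, 65 mm tall, loose; leave it alone. Origin: centre of its underside.
- tray: Clear open plastic tray 90 x 60 x 22 mm, loose; leave it alone. Origin: centre of its underside.
There are look-alikes about, which are no part of the job. What is meant by the probe is not blue, and is the larger of those in its own colour.

How it is judged:
By the outcome, as a careful person would: the job done as asked, in the order asked, and still so for the second after the job is handed in, while the arm keeps its last pose, push and grip.
It also fails if it takes over 72 s, if anything falls off the work surface, if the arm or the gripper's body presses on something with over 40 N, if the wrist force passes 120 N, or if a joint passes its speed limit or range.

### The arm

A 6-joint arm with a two-finger parallel gripper is mounted at the origin on the work surface. World frame = base frame: x ahead of the robot, y to its left, z up, the work surface at z = 0. Lengths are in m, angles in degrees, forces in N, time in s.
With the tool pointing down it reaches from about 0.425 to 0.95 m from the base axis. Payload 3.5 kg.
Tool frame: the origin (TCP) lies midway between the tips of the shut fingers; the grasp point (between the pads) lies 19 mm behind it; z points along the fingers, y is the line along which they close (so a half turn about z gives the same grasp; the last joint's range is limited). The gripper opens to 85 mm and grips with 20 to 120 N. Pads are 22 mm wide; open, the fingers measure 114 mm over their backs; the gripper's body (76 mm by 85 mm) begins 54 mm behind the grasp point. The pads swing forward as they close: fully open they stand 13 mm farther back than shut.
Start: joints at [-76.719, 16.404, 90.338, -0, 73.258, -8.594], TCP at [0.252, -0.626, 0.231] pointing down, gripper open.
Joint ranges: [-158.93, 158.93], [-51.34, 127.21], [12.03, 142.37], [-87.48, 267.48], [13.55, 161.25], [-162.69, 162.69]. Speed limits (degrees/s): [159.86, 159.86, 180, 180, 180, 180].

### API

Orientations are given as a 3x3 rotation matrix whose columns are the frame's x, y, z axes.
In Python, from station import bot gives the robot as it stands. Calls block until the motion is done:
- bot.move_to(position, orientation): joint-space move of the TCP to a pose.
- bot.move_straight(position, attitude=None, vel=0.15, threshold=None): straight line of the TCP; attitude=None keeps the orientation; vel is the mean speed in m/s. With threshold (N) it stops when the force on the tool has changed by that much, and returns True; else False.
- bot.move_joints(angles): joint-space move.
- bot.move_gripper(opening): finger opening in m; the grip force is fixed at half the most; returns when the fingers have stopped.
- bot.dwell(seconds).
- bot.inverse_kinematics(position, orientation): joint angles nearest the present ones, or None.
- bot.snapshot(name): name is "scene" or "top"; returns a dict with "image" (384x512x3 uint8, red, green, blue), "fx", "fy", "cx", "cy" (pixels), "view" (4x4, takes a point from world to camera coordinates). Camera axes: x right, y up, looking along -z (the intrinsics and any distortion apply to the point x, -y, -z); pixel columns grow to the right and rows downward; lengths in m; the calibration is good to about 2 mm. A picture is of the moment at which its call begins. There is no depth.
A pose or a line that the arm cannot do raises bot.Unreachable and nothing moves.
- bot.close_job(): hands the job in; it is judged then, once.
Readings, each from a call of its own:
- bot.read_clock(): time.
- bot.read_joint_pos(): joint angles.
- bot.read_joint_vel(): joint speeds.
- bot.read_tau(): joint torques, N m.
- bot.read_ee_pos(): TCP position.
- bot.read_tcp_rot(): TCP orientation.
- bot.read_force(): force on the tool from outside, world axes, zero at the start.
- bot.read_moment(): the same for the moment, N m.
- bot.read_finger_gap(): finger opening in m.
- bot.read_grasp_force(): force on a finger pad.
Only numpy, scipy, OpenCV 4.12 (cv2) and the standard library are available. Lean on these libraries where they do the work, as an engineer would, in place of code of your own. Each camera call takes 0.05 s, during which the arm holds its last target. There are 200 camera calls.

## Working session

There is one attempt and no reset: what is moved stays moved. The work goes in short steps, each a Python script; the robot and the scene stay as the last script left them, time stands still between calls to the robot, and variables do not carry over. Pictures are saved under pics/ and viewed, at most 12 in all, crops included, and the job is handed in when it is done.

```bash
ls; mkdir -p pics; python3 - <<'E'
from station import bot
import cv2,numpy as np,pickle
d={}
for n in("scene","top"):
    s=bot.snapshot(n); d[n]=s
    print(n,{k:(np.round(v,4).tolist() if k=='view' else v) for k,v in s.items() if k!='image'})
    cv2.imwrite(f'pics/{n}0.png',cv2.resize(s['image'][:,:,::-1],(800,600),interpolation=cv2.INTER_CUBIC))
pickle.dump(d,open('s0.pkl','wb'))
print(bot.read_clock())
E
```

```text
pics
scene {'fx': 456.80605193066214, 'fy': 456.80605193066214, 'cx': 256.7149076081214, 'cy': 186.54122439538105, 'view': [[0.0678, 0.9977, -0.0034, -0.054], [-0.5276, 0.0387, 0.8486, 0.1941], [0.8468, -0.0558, 0.5291, -1.4013], [0.0, 0.0, 0.0, 1.0]]}
top {'fx': 487.1918814002642, 'fy': 487.1918814002642, 'cx': 257.21564761359036, 'cy': 190.4547621111378, 'view': [[0.0285, -0.9996, 0.0067, -0.0155], [0.9807, 0.0293, 0.1933, -0.5928], [-0.1934, 0.0011, 0.9811, -1.1326], [0.0, 0.0, 0.0, 1.0]]}
0.1
```

View pics/scene0.png

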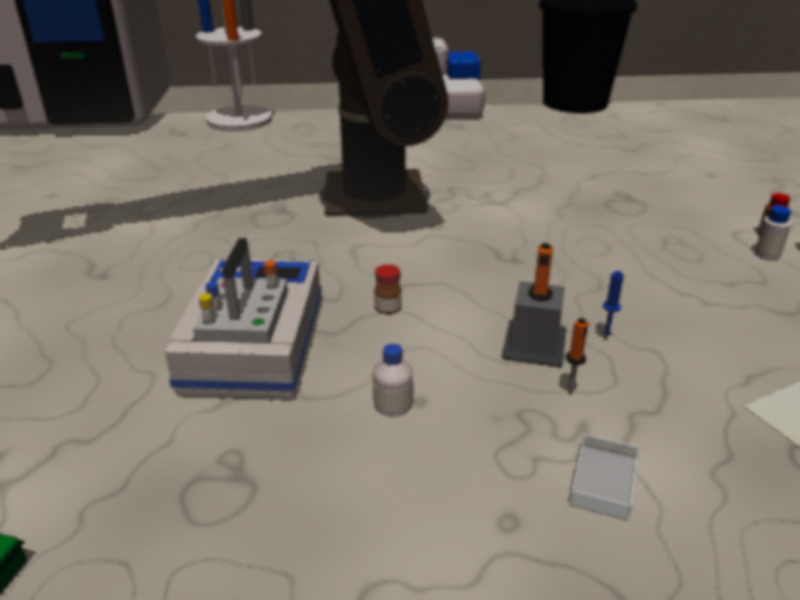

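View pics/top0.png

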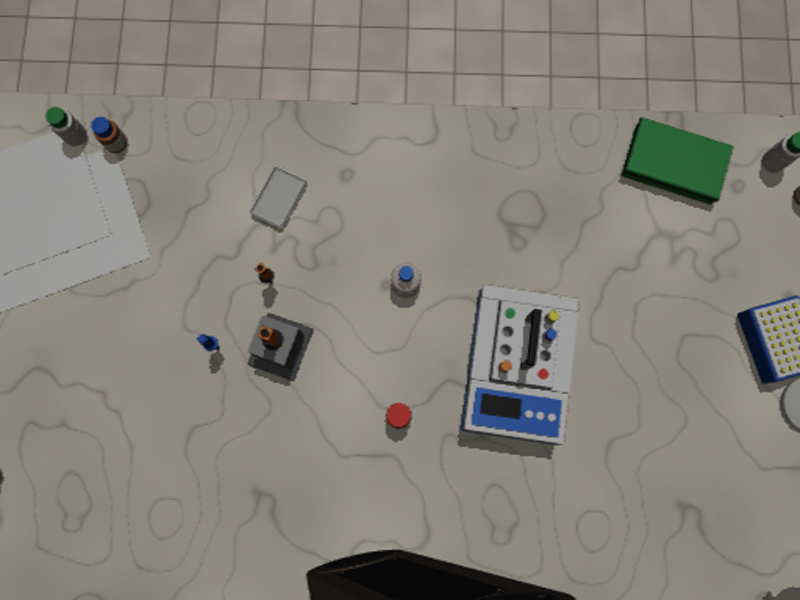

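The scene view (800x600) shows three probe-like things: an orange one in the grey stand (542,270), a smaller free-standing orange one (578,345) and a blue one (613,295). The one in the stand fits: it is orange, the larger of the two orange ones, and upright in the stand. In the top view the incubator is at (522,365) and the stand at (283,345). I'll check this in enlarged crops.

```bash
python3 - <<'E'
import cv2,numpy as np,pickle
d=pickle.load(open('s0.pkl','rb'))
def crop(n,x,y,w,h,k):
    im=d[n]['image'][y:y+h,x:x+w,::-1]
    im=cv2.resize(im,None,fx=k,fy=k,interpolation=cv2.INTER_CUBIC)
    for i in range(0,w,10):
        cv2.line(im,(i*k,0),(i*k,6 if (x+i)%50 else 18),(0,0,255),1)
        cv2.putText(im,str(x+i),(i*k,28),0,.35,(0,0,255),1)
    for i in range(0,h,10):
        cv2.line(im,(0,i*k),(6,i*k),(0,0,255),1); cv2.putText(im,str(y+i),(8,i*k+4),0,.35,(0,0,255),1)
    return im
cv2.imwrite('pics/c1.png',np.hstack([crop('top',290,180,90,115,5),crop('top',120,160,70,115,5)]))
cv2.imwrite('pics/c2.png',np.hstack([crop('scene',100,145,110,110,4),crop('scene',315,145,90,110,4)]))
E
```

```text
(no output)
```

View pics/c1.png

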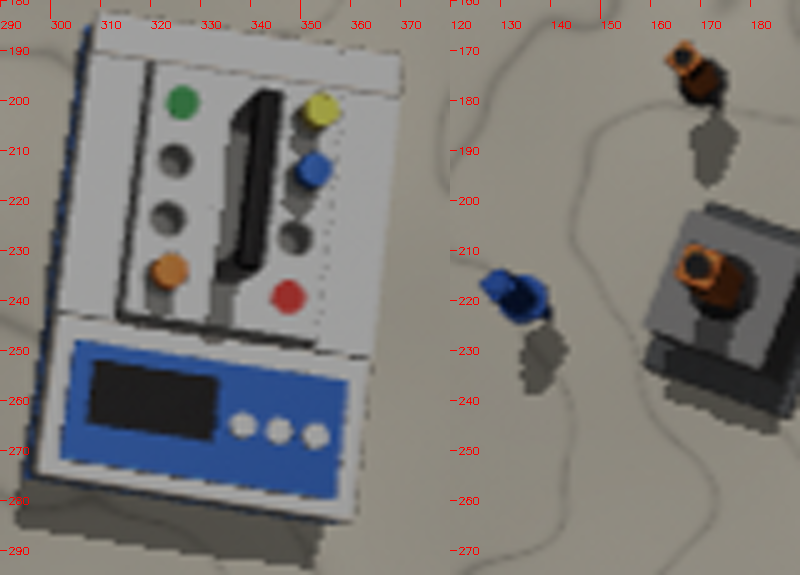

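View pics/c2.png

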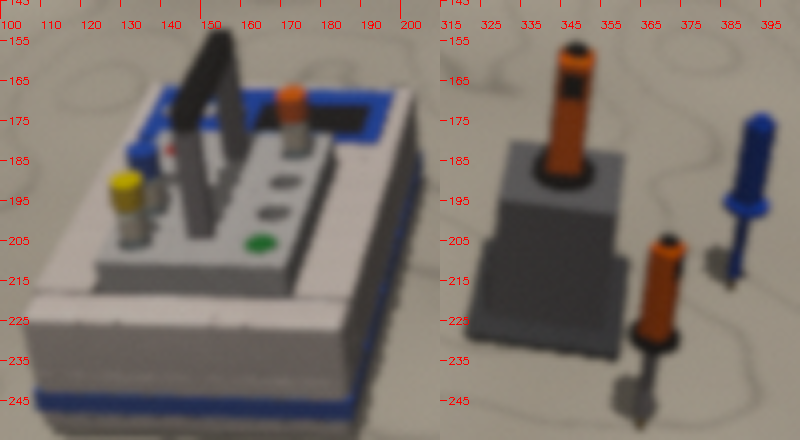

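The crops confirm it: the probe in the stand (c2 at 575,110) is longer and thicker than the free orange one (660,290), and the other one is blue. The green dot is at about (326,200) and the red at (347,239) in top-image pixels. Next I fit the poses.

```bash
cat > h.py <<'E'
import numpy as np,pickle
def proj(s,P):
    P=np.atleast_2d(P); c=np.c_[P,np.ones(len(P))]@s['view'].T
    return np.c_[s['cx']+s['fx']*c[:,0]/-c[:,2], s['cy']-s['fy']*c[:,1]/-c[:,2]]
def Rz(a): return np.array([[np.cos(a),-np.sin(a),0],[np.sin(a),np.cos(a),0],[0,0,1]])
A=lambda x,y:((x+.5)/5-.5+290,(y+.5)/5-.5+180)   # top left crop
B=lambda x,y:((x-450+.5)/5-.5+120,(y+.5)/5-.5+160)
C=lambda x,y:((x+.5)/4-.5+100,(y+.5)/4-.5+145)   # scene
D=lambda x,y:((x-440+.5)/4-.5+315,(y+.5)/4-.5+145)
E
python3 - <<'E'
from h import *
from scipy.optimize import least_squares
d=pickle.load(open('s0.pkl','rb'))
def fit(name,obs,x0):
    def f(p,full=False):
        r=[]
        for cam,uv,q in obs:
            w=Rz(p[2])@(np.array(q)/1000)+[p[0],p[1],0]
            r.append(proj(d[cam],w)[0]-uv)
        return np.array(r) if full else np.ravel(r)
    o=least_squares(f,x0,loss='soft_l1'); print(name,o.x[:2].round(4),np.degrees(o.x[2]).round(2)); print(f(o.x,1).round(1).tolist()); return o.x
T,S='top','scene'
blk=[(T,A(183,102),(42,30,90)),(T,A(288,297),(-42,-30,90)),
(T,A(272,92),(40,0,162)),(T,A(245,263),(-40,0,162)),
(S,C(261,244),(42,30,90))]
for hole,pt in (((42,-30),(322,109)),((14,-30),(315,169)),((-42,30),(170,271))): blk.append((T,A(*pt),hole+(125,)))
for hole,pt in (((42,-30),(126,180)),): blk.append((S,C(*pt),hole+(125,)))
b1=fit('block+tubes',blk,[.6,-.2,-.1]); fit('dots',[blk[0],blk[1],blk[4]],b1)
inc=[(T,A(92,27),(85,75,75)),(T,A(402,57),(85,-75,75)),(T,A(352,520),(-140,-75,75)),(T,A(38,475),(-140,75,75)),
(T,A(151,62),(63,48,75)),(T,A(119,317),(-63,48,75))]
fit('inc',inc,b1)
st=[(T,B(699,265),(0,0,154)),(T,B(722,287),(0,0,86)),(S,D(577,48),(0,0,154)),(S,D(564,168),(0,0,85)),
(S,D(512,142),(-30,-30,80)),(S,D(625,153),(-30,30,80)),(S,D(613,220),(30,30,80)),(S,D(497,203),(30,-30,80)),
(T,B(695,210),(30,30,80)),(T,B(648,325),(-30,30,80)),(T,B(767,362),(-30,-30,80))]
fit('stand',st,[.6,.2,-.2]);fit('probe',st[:4],[.6,.2,0])
for n,cam,uv,z in (('tray',T,(278*.64,198*.64),.01),('reag',T,(405*.64,273*.64),.085),('stain',T,(399*.64,414*.64),.065)):
    s=d[cam]
    o=least_squares(lambda p:proj(s,[p[0],p[1],z])[0]-uv,[.6,0]); print(n,o.x.round(3))
E
```

```text
block+tubes [ 0.5228 -0.1853] -6.6
[[-0.8, 0.2], [-0.4, -0.1], [-0.6, -0.6], [0.8, 0.7], [-1.1, -0.3], [-0.4, -0.1], [-0.3, -0.2], [-0.3, -0.2], [-1.5, -0.7]]
dots [ 0.5231 -0.1855] -5.97
[[-0.9, 0.2], [-0.2, -0.3], [-0.9, -0.3]]
inc [ 0.5224 -0.1869] -6.61
[[0.8, -3.5], [0.5, -0.7], [0.9, 0.7], [-0.3, 0.3], [-1.0, -0.1], [-1.0, 0.8]]
stand [0.5199 0.1974] -17.16
[[-0.9, -0.8], [-0.5, -0.9], [-1.0, 0.1], [-1.3, 0.1], [-1.9, -0.4], [-1.1, 0.2], [0.6, -1.0], [-1.0, -0.5], [-2.0, -1.0], [-1.7, -0.3], [-1.7, 0.5]]
probe [0.5187 0.1982] 0.0
[[-1.3, -0.3], [-0.9, -0.4], [-0.8, -0.2], [-1.0, -0.2]]
tray [0.766 0.213]
reag [ 0.626 -0.002]
stain [0.413 0.001]
```

```bash
cat >> h.py <<'E'
def Rtool(a,flip=False):
    y=np.array([-np.sin(a),np.cos(a),0])*(-1 if flip else 1); z=np.array([0,0,-1.]); return np.c_[np.cross(y,z),y,z]
def st(bot): print('t%.2f'%bot.read_clock(),'p',np.round(bot.read_ee_pos(),4),'F',np.round(bot.read_force(),2),'M',np.round(bot.read_moment(),3),'gap %.4f'%bot.read_finger_gap(),'gf %.1f'%bot.read_grasp_force())
PX,PY,PA=.5193,.1978,np.radians(-17.16)
E
python3 - <<'E'
from h import *
from station import bot
print(np.round(bot.read_tcp_rot(),2).tolist())
for f in (0,1):
    for p,a in (((PX,PY,.104),PA),((.56,-.16,.186),PA),((.478,-.21,.186),PA),((.5228,-.186,.15),np.radians(-6.5)),((.5228,-.186,.25),np.radians(-6.5))):
        q=bot.inverse_kinematics(p,Rtool(a,f)); print(f,p,None if q is None else np.round(q,0))
E
```

```text
[[0.93, 0.37, -0.0], [0.37, -0.93, 0.0], [0.0, -0.0, -1.0]]
0 (0.5193, 0.1978, 0.104) [ 10.  10. 113.  -0.  58. -62.]
0 (0.56, -0.16, 0.186) [-26.   7. 106.  -0.  67. -99.]
0 (0.478, -0.21, 0.186) [ -35.   -1.  114.   -0.   66. -108.]
0 (0.5228, -0.186, 0.15) [ -30.    6.  111.   -0.   63. -114.]
0 (0.5228, -0.186, 0.25) [ -30.    0.  106.   -0.   73. -114.]
1 (0.5193, 0.1978, 0.104) [ 10.  10. 113.  -0.  58. 118.]
1 (0.56, -0.16, 0.186) [-26.   7. 106.  -0.  67.  81.]
1 (0.478, -0.21, 0.186) [-35.  -1. 114.  -0.  66.  72.]
1 (0.5228, -0.186, 0.15) [-30.   6. 111.  -0.  63.  66.]
1 (0.5228, -0.186, 0.25) [-30.   0. 106.  -0.  73.  66.]
```

```bash
python3 - <<'E'
from h import *
from station import bot
import cv2
R=Rtool(PA)
bot.move_gripper(.045)
bot.move_to([PX,PY,.25],R)
bot.move_straight([PX,PY,.17],vel=.15)
st(bot)
s={n:bot.snapshot(n) for n in('top','scene')}; pickle.dump(s,open('s1.pkl','wb'))
def crop(n,x,y,w,h,k): return cv2.resize(s[n]['image'][y:y+h,x:x+w,::-1],None,fx=k,fy=k,interpolation=cv2.INTER_CUBIC)
cv2.imwrite('pics/c3.png',np.hstack([crop('scene',305,105,100,110,5),crop('top',130,170,60,110,5)]))
E
```

```text
t4.30 p [0.5199 0.1978 0.1707] F [-0.18 -0.56  0.69] M [-0.004 -0.108 -0.006] gap 0.0447 gf 0.0
```

View pics/c3.png

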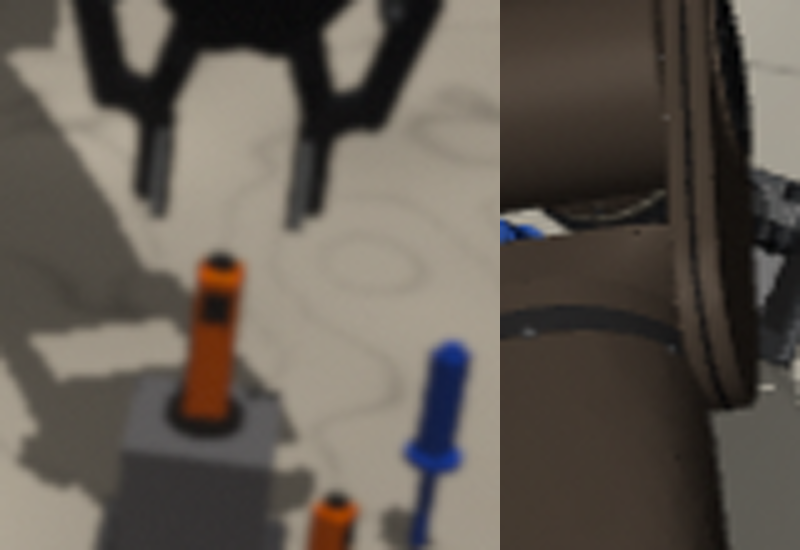

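The scene crop shows the fingertips at (152,210) and (300,225), so their middle is at 226. The probe axis extends to about 225 at that height, so they are aligned. I'll go down and grip.

```bash
python3 - <<'E'
from h import *
from station import bot
if bot.move_straight([PX,PY,.104],vel=.1,threshold=8): print('BUMP')
st(bot)
bot.move_gripper(0.0)
st(bot)
bot.move_straight([PX,PY,.115],vel=.05); st(bot)
bot.move_straight([PX,PY,.28],vel=.15); bot.dwell(.2); st(bot)
s={n:bot.snapshot(n) for n in('scene',)}; pickle.dump(s,open('s2.pkl','wb'))
E
```

```text
t5.21 p [0.5198 0.1979 0.1046] F [-0.16  0.1   0.21] M [-0.033  0.005 -0.005] gap 0.0451 gf 0.0
t5.56 p [0.52   0.1979 0.105 ] F [-0.13  1.37  3.23] M [-0.015  0.065 -0.009] gap 0.0172 gf 58.6
t5.92 p [0.5195 0.1978 0.1154] F [ 0.44  0.09 -0.77] M [ 0.014  0.019 -0.049] gap 0.0172 gf 58.4
t7.38 p [0.5189 0.1977 0.2789] F [ 0.47  0.03 -0.87] M [ 0.     0.042 -0.024] gap 0.0171 gf 58.4
```

```bash
cat >> h.py <<'E'
BX,BY,BA=.5228,-.1857,np.radians(-6.5)
G=(Rz(BA)@[.042,.030,0])[:2]+[BX,BY]; RD=(Rz(BA)@[-.042,-.030,0])[:2]+[BX,BY]
E
python3 - <<'E'
from h import *
from station import bot
import cv2
print(G,RD)
R=Rtool(PA)
bot.move_to([*G,.28],R); bot.move_straight([*G,.210],vel=.1); bot.dwell(.3); st(bot)
s={n:bot.snapshot(n) for n in('top','scene')}; pickle.dump(s,open('s3.pkl','wb'))
def crop(n,x,y,w,h,k): return cv2.resize(s[n]['image'][y:y+h,x:x+w,::-1],None,fx=k,fy=k,interpolation=cv2.INTER_CUBIC)
cv2.imwrite('pics/c4.png',np.hstack([crop('scene',100,110,100,110,5),crop('top',300,180,60,110,5)]))
p=np.array(bot.read_ee_pos()); print(proj(s['scene'],[p-[0,0,.095]]),proj(s['scene'],[[*G,.09]]))
E
```

```text
[ 0.56792611 -0.16064738] [ 0.47767389 -0.21075262]
t9.93 p [ 0.5682 -0.1608  0.2107] F [ 0.55  0.86 -0.37] M [ 0.006  0.033 -0.025] gap 0.0172 gf 58.4
[[162.02876437 194.03380709]] [[163.59743019 205.27413363]]
```

View pics/c4.png

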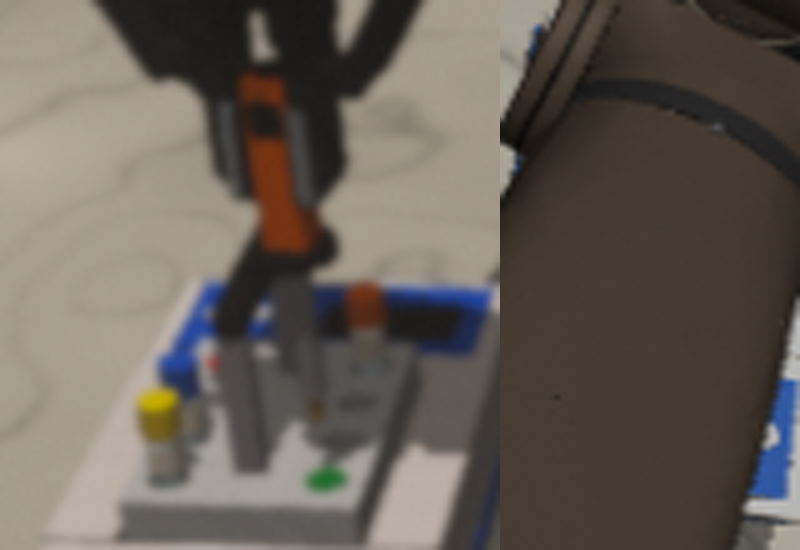

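```bash
python3 - <<'E'
from h import *
from scipy.optimize import least_squares
s=pickle.load(open('s3.pkl','rb'))
C4=lambda x,y:np.array([(x+.5)/5-.5+100,(y+.5)/5-.5+110])
inv=lambda uv:(uv-np.array([100,110])+.5)*5-.5
p=np.array([.5682,-.1608,.2107])
for n,dz in (('top',.049),('orange top',.046),('collar',-.022),('shaft end',-.083),('tip',-.095)): print(n,inv(proj(s['scene'],p+[0,0,dz])[0]).round(0))
print('green',inv(proj(s['scene'],[*G,.09])[0]).round())
for n,q in (('post1 top',(36,0,148)),('post1 bot',(36,0,90)),('yel cap',(42,-30,125)),('green',(42,30,90))):
    w=Rz(BA)@(np.array(q)/1000)+[BX,BY,0]; print(n,inv(proj(s['scene'],w)[0]).round())
b=bytes
import cv2
cv2.imwrite('pics/c5.png',cv2.resize(s['scene']['image'][150:215,135:195,::-1],None,fx=9,fy=9,interpolation=cv2.INTER_CUBIC))
E
```

```text
top [264.  65.]
orange top [265.  73.]
collar [289. 249.]
shaft end [308. 394.]
tip [312. 422.]
green [320. 478.]
post1 top [225. 337.]
post1 bot [245. 468.]
yel cap [149. 397.]
green [320. 478.]
```

View pics/c5.png

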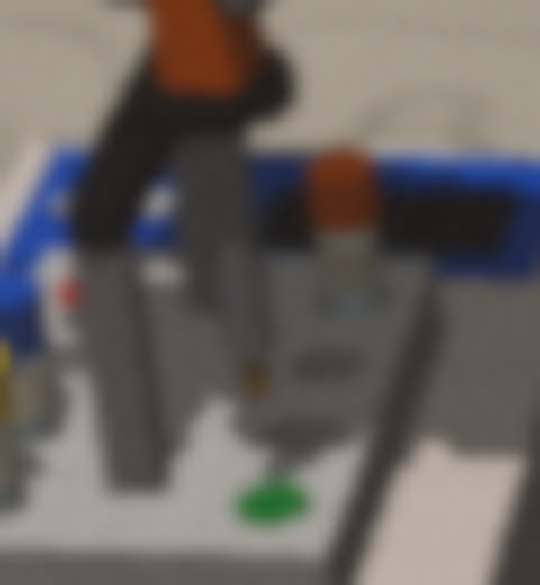

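The tip is at 9x crop (255,402) and the green dot at (271,501). Both match the projection with the same ~1 px camera bias, so the tip sits over the dot within about 1 mm. I'll touch green now.

```bash
python3 - <<'E'
from h import *
from station import bot
g=G+[0,.0005]
bot.move_straight([*g,.190],vel=.05); bot.dwell(.2); st(bot); f0=bot.read_force()[2]
for z in (.1855,.1840,.1825,.181,.1795):
    bot.move_straight([*g,z],vel=.02); bot.dwell(.1); f=np.mean([bot.read_force()[2] for _ in range(3)])-f0
    print(z,round(f,2))
    if f>1.3: break
bot.dwell(.6); st(bot)
s={'scene':bot.snapshot('scene')}; pickle.dump(s,open('s4.pkl','wb'))
bot.move_straight([*g,.215],vel=.08); bot.dwell(.2); st(bot)
E
```

```text
t10.78 p [ 0.5682 -0.1603  0.1904] F [-0.23  0.18 -1.82] M [0.009 0.005 0.042] gap 0.0173 gf 58.4
0.1855 0.89
0.184 2.35
t12.21 p [ 0.568  -0.1602  0.1841] F [ 0.05 -0.91  1.22] M [-0.06  -0.106 -0.04 ] gap 0.0174 gf 58.5
t13.00 p [ 0.5675 -0.16    0.2143] F [-0.39 -0.57 -1.03] M [-0.018  0.006  0.036] gap 0.0176 gf 58.5
```

```bash
cat >> h.py <<'E'
def avgF(bot,n=10):
    a=[]
    for _ in range(n): a.append(bot.read_force()); bot.dwell(.05)
    return np.mean(a,0)
def touch(bot,g):
    bot.move_straight([*g,.190],vel=.08); bot.dwell(.1); f0=avgF(bot)[2]
    bot.move_straight([*g,.1828],vel=.02); bot.dwell(.1)
    print('contact dF',round(avgF(bot,14)[2]-f0,2)); st(bot)
    bot.move_straight([*g,.215],vel=.08)
E
python3 - <<'E'
from h import *
from station import bot
touch(bot,G+[0,.0005])
R=Rtool(PA); r=RD+[0,.0005]
bot.move_straight([*(G+[0,.0005]),.28],vel=.2)
bot.move_straight([*r,.28],vel=.15); bot.move_straight([*r,.210],vel=.1); bot.dwell(.3); st(bot)
import cv2
s={n:bot.snapshot(n) for n in('scene',)}; pickle.dump(s,open('s5.pkl','wb'))
print((proj(s['scene'],[np.array(bot.read_ee_pos())-[0,0,.095],[*r,.09]])-[110,135]+.5)*8)
cv2.imwrite('pics/c6.png',cv2.resize(s['scene']['image'][135:210,110:200,::-1],None,fx=8,fy=8,interpolation=cv2.INTER_CUBIC))
E
```

```text
contact dF 1.83
t15.37 p [ 0.568  -0.1602  0.1829] F [ 0.09 -0.48  0.28] M [-0.058 -0.211 -0.016] gap 0.0174 gf 58.5
t18.38 p [ 0.4779 -0.2104  0.2106] F [ 0.02 -0.63 -0.44] M [ 0.036 -0.019  0.032] gap 0.0173 gf 58.4
[[260.39071943 290.59786536]
 [274.52481928 376.26565006]]
```

View pics/c6.png

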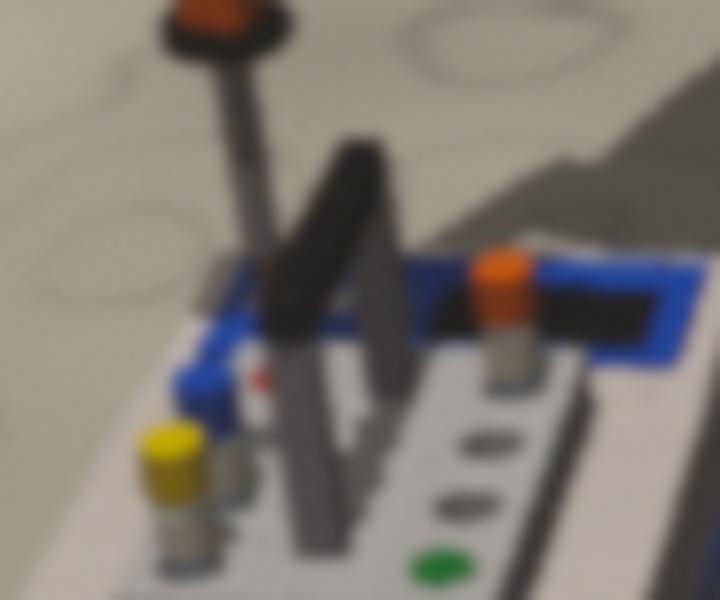

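The tip end is near 8x crop (272,290) and the left part of the red dot shows at (262,380), beside the front handle post. This agrees with the projection within about 2 mm, so I'll touch red and then put the probe back.

```bash
python3 - <<'E'
from h import *
from station import bot
R=Rtool(PA); r=RD+[0,.0005]
touch(bot,r)
bot.move_straight([*r,.28],vel=.2)
bot.move_to([PX,PY,.28],R); bot.dwell(.2); st(bot)
bot.move_straight([PX,PY,.178],vel=.12); bot.dwell(.15); st(bot)
# dock; collar rests at TCP ~ .105
hit=bot.move_straight([PX,PY,.109],vel=.06,threshold=7); print('hit',hit); st(bot)
E
```

```text
contact dF 1.5
t20.74 p [ 0.4777 -0.2103  0.1829] F [ 0.52 -0.72 -0.47] M [-0.163 -0.176 -0.023] gap 0.0171 gf 58.5
t23.48 p [0.5197 0.1968 0.28  ] F [ 1.01 -0.59 -0.44] M [ 0.007  0.025 -0.019] gap 0.0174 gf 58.5
t24.63 p [0.52   0.1979 0.1792] F [ 0.83 -0.23 -0.74] M [ 0.006 -0.006 -0.041] gap 0.0178 gf 58.5
hit False
t25.93 p [0.5197 0.1979 0.1096] F [ 0.47 -0.81 -0.83] M [ 0.029 -0.009  0.055] gap 0.0170 gf 58.5
```

```bash
python3 - <<'E'
from h import *
from station import bot
import cv2
print(bot.move_straight([PX,PY,.1045],vel=.02,threshold=5)); st(bot)
bot.move_gripper(.040); bot.dwell(.2); st(bot)
bot.move_straight([PX,PY,.19],vel=.12)
bot.move_straight([PX,PY,.26],vel=.2)
s={n:bot.snapshot(n) for n in('scene',)}
H=Rtool(BA)
bot.move_gripper(.045)
bot.move_to([BX,BY,.26],H); 
bot.move_straight([BX,BY,.19],vel=.12); bot.dwell(.2); st(bot)
s2=bot.snapshot('scene'); pickle.dump([s,s2],open('s6.pkl','wb'))
c=lambda s,x,y,w,h,k:cv2.resize(s['image'][y:y+h,x:x+w,::-1],None,fx=k,fy=k,interpolation=cv2.INTER_CUBIC)
cv2.imwrite('pics/c7.png',np.hstack([c(s['scene'],320,140,60,110,5),c(s2,105,105,100,110,5)]))
E
```

```text
True
t26.23 p [0.5198 0.1979 0.105 ] F [-0.17  0.06  4.09] M [-0.005  0.009 -0.037] gap 0.0168 gf 59.0
t26.77 p [0.5187 0.1977 0.1037] F [ 0.32 -0.28 -0.14] M [-0.08  -0.043 -0.002] gap 0.0401 gf 0.0
t30.77 p [ 0.5234 -0.186   0.1912] F [-0.09 -0.43  0.93] M [-0.028  0.015  0.027] gap 0.0450 gf 0.0
```

View pics/c7.png

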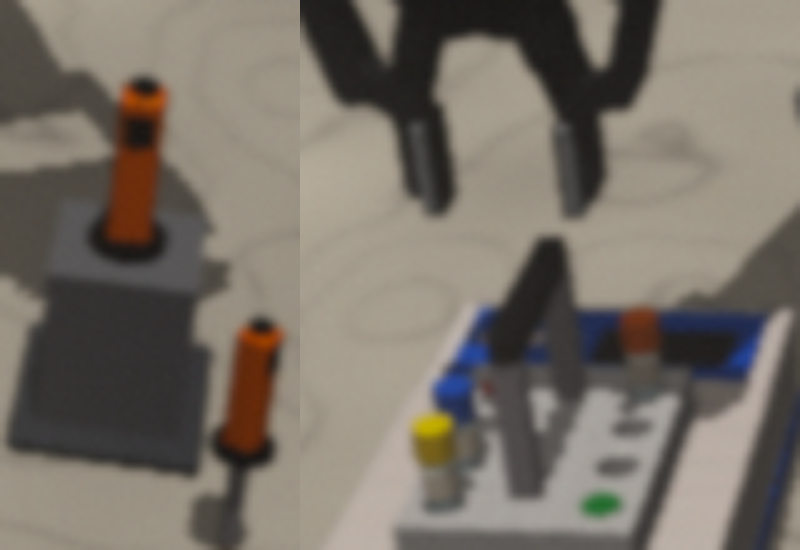

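```bash
python3 - <<'E'
from h import *
_,s=pickle.load(open('s6.pkl','rb'))
i=lambda P:((proj(s,P)-[105,105]+.5)*5-.5+[300,0]).round()
R=Rtool(BA);p=np.array([.5234,-.186,.1912])
# finger pads tips (opening 45mm, tips ~7mm back) inner edges
print('tips',i([p+R@[0,y,-.006] for y in(-.0225,.0225)]))
W=lambda q:Rz(BA)@(np.array(q)/1000)+[BX,BY,0]
for n,q in (('bar front top L',(40,-6,162)),('bar front top R',(40,6,162)),('bar back top',(-40,0,162)),('post front bot',(36,0,90)),('green',(42,30,90)),('yel',(42,-30,125))): print(n,i(W(q)))
E
```

```text
tips [[446. 197.]
 [566. 199.]]
bar front top L [[476. 334.]]
bar front top R [[509. 335.]]
bar back top [[544. 232.]]
post front bot [[520. 493.]]
green [[595. 503.]]
yel [[424. 422.]]
```

The crop shows the probe back upright with its collar flat on the stand (127,240). The fingers straddle the handle bar, and the picture suggests a +1 mm shift in y. Next I'll grip, then check the side forces before lifting.

```bash
python3 - <<'E'
from h import *
from station import bot
b=[BX,BY+.001]
if bot.move_straight([*b,.136],vel=.08,threshold=8): print('BUMP')
f0=avgF(bot,6); st(bot)
bot.move_gripper(0.0); bot.dwell(.2)
print('f0',f0.round(2),'dF',(avgF(bot,8)-f0).round(2)); st(bot)
E
```

```text
t31.95 p [ 0.5231 -0.1848  0.1365] F [ 0.73  0.2  -0.18] M [ 0.019  0.013 -0.01 ] gap 0.0452 gf 0.0
f0 [-0.41 -0.11  0.41] dF [-0.2   3.16  2.47]
t32.94 p [ 0.5228 -0.1845  0.1362] F [-0.7   3.06  2.66] M [0.533 0.061 0.034] gap 0.0109 gf 59.4
```

```bash
python3 - <<'E'
from h import *
from station import bot
b=[BX,BY+.001]
for z,v in ((.141,.02),(.150,.03),(.170,.04)):
    print(bot.move_straight([*b,z],vel=v,threshold=25)); bot.dwell(.1); st(bot)
s=bot.snapshot('scene')
import cv2
cv2.imwrite('pics/c8.png',cv2.resize(s['image'][80:230,80:230,::-1],None,fx=4,fy=4,interpolation=cv2.INTER_CUBIC))
E
```

```text
False
t33.44 p [ 0.5224 -0.1847  0.1403] F [-0.25  0.09 -4.44] M [-0.033 -0.035  0.014] gap 0.0109 gf 58.3
False
t33.99 p [ 0.5227 -0.1847  0.15  ] F [-0.4  -0.11 -4.81] M [-0.03  -0.049 -0.035] gap 0.0111 gf 58.4
False
t34.74 p [ 0.5226 -0.1845  0.1696] F [ 0.5  -0.45 -4.88] M [ 0.007 -0.026 -0.035] gap 0.0112 gf 58.4
```

View pics/c8.png

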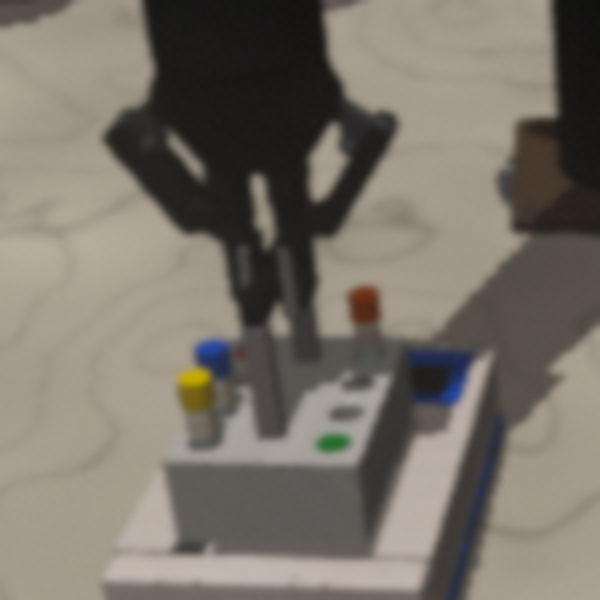

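The block rises level and free of the well, with the three tubes seated (yellow 197,405; blue 213,370; orange 365,320). I'll finish the lift and check it before handing in.

```bash
python3 - <<'E'
from h import *
from station import bot
b=[BX,BY+.001]
print(bot.move_straight([*b,.2215],vel=.05,threshold=25)); bot.dwell(1.0); st(bot)
s=bot.snapshot('scene')
import cv2
cv2.imwrite('pics/c9.png',cv2.resize(s['image'][60:260,80:400,::-1],None,fx=2.5,fy=2.5,interpolation=cv2.INTER_CUBIC))
E
```

```text
False
t36.98 p [ 0.5228 -0.1847  0.2215] F [ 0.35 -0.75 -4.8 ] M [-0.004  0.019 -0.058] gap 0.0108 gf 58.4
```

View pics/c9.png

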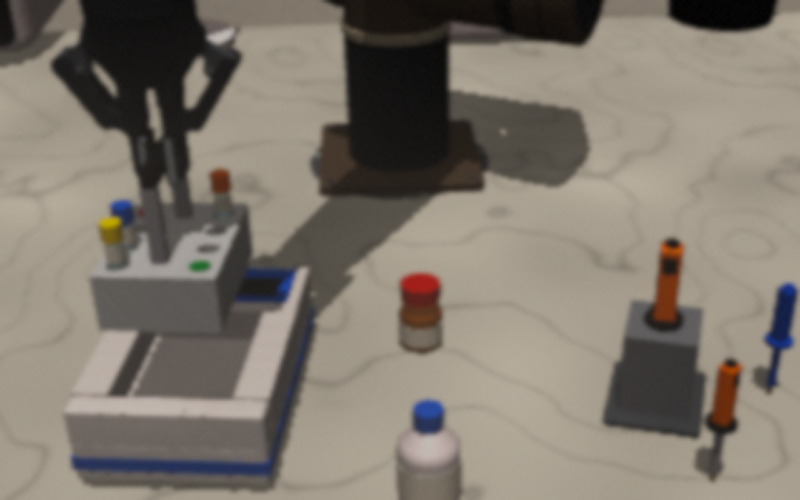

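The picture shows the block held level above the well at (170,265) with three tubes seated. The probe is docked at (667,285), and the jar and bottle are where they were. I'm handing the job in.

```bash
python3 -c "
from station import bot
print(bot.close_job())"
```

```text
the job is handed in; nothing more can be done
None
```

I touched the green dot (twice, to be sure of contact) and then the red, put the probe back upright in its stand, and handed the job in at about 37 s with the block held level, tubes seated, about 55 mm above the incubator housing.

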